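Bring the cook's knife to the sharpener

TASK

Set the knife sharpener up for the cook's knife: turn the bar-shaped angle selector on its cover clockwise until it clicks into its second stop. Then lift the cook's knife (the broad-bladed one) out of the block by its handle, carry it across clear of the vise and the sharpener's side cheeks, and stop with it edge down and level, in line with and centred over the gap between the wheels, handle on the open front side, heel of the blade over the wheels, edge about a centimetre above the wheel tops. Finish while still holding it hovering there; the knife must never touch the sharpener or the vise, and the other things stay where they are.

Things in the scene. Friction and masses are not known exactly. Their poses are not given: they have to be found in the camera images.
- sharpener: Fixed aluminium and grey bench sharpener, 142 wide (y), x -63 to +220 mm; origin on the bench under the middle of the wheels, x from the open front to the rear. Flat cover at z 116 from x 36 back. Side cheeks (y +-66 to +-71) have round lobes of radius 75 about x 12, z 115: tops at z 190. Front bearings at x -46 to -32 reach z 128.
- wheel_gap (a point): Midway between the two packs of interleaved grey grinding discs (60 mm across, x -26 to +26, y -60 to +60 mm, shafts along x), at the height of the wheel tops, 145 mm above the bench. Axes as the sharpener's: the V-shaped trough between the packs runs along x, the rear is +x.
- selector (a joint): Angle selector, rad: 0 at its first stop (start), 1.05 (60 degrees) at its second; grows clockwise seen from above, both are end stops. An over-centre spring resists with about 0.17 N m at first, falling to nothing half-way (0.52), then snaps it on into the second stop and keeps it there. Turning it spreads the wheel packs about 1 mm each.
- selector_grip (a point): Grip point on the selector's vertical axis, 141.5 mm above the bench, at x +115, y -34 mm of the sharpener. The selector is a black upright bar 40 mm long (x), 12 mm thick (y: grip across it); its top is 12 mm above this point, its 42 mm round skirt 15 mm below. Axes turn with the bar; at value 0 they are the sharpener's.
- knife_block: Fixed dark wooden block, 150 x 150 x 92 mm high, origin on the bench under its centre. Two slots 5 mm wide along x, at y +35 and -35 mm, open at top and ends, floors 70 mm above the bench. A knife stands edge down in each, handle out at the -x side; which knife is in which slot varies.
- cook_knife: Cook's knife, 0.17 kg: steel blade 180 long, 44 deep at the heel, 2.6 mm thick; brown handle at x -124 to -12, z 18 to 43, 18 mm thick. Origin at the heel (handle end of the cutting edge), 8 mm outside the block at the start; x along the edge to the tip, z from edge to spine (up). Balances near x +25 mm. May lean a few degrees in its slot.
- cook_handle (a point): Grip point of the cook's knife: middle of the handle's cross-section, 45 mm behind the heel and 30.5 mm above the cutting edge (knife axes). Grip across y, the handle is 18 mm thick and 25 mm deep.
- filleting_knife: Bystander: slim filleting knife in the other slot, blade 155 mm long, 23 mm deep, brown handle 105 mm long, its top only 26 mm above its edge. Origin at its heel, axes as for the cook's knife.
- vise: Obstacle: fixed grey bench vise between block and sharpener; origin on the bench at the centre of its round base (124 mm across). Reaches x -155 to +113, y -45 to +45 mm (tommy bar at the -x end +-68 mm, below z 100); jaw tops at z 147 mm.
- whetstone: Bystander: loose two-tone whetstone on a wooden base, 75 (x) by 210 (y) by 38 mm high; origin at the centre of its underside.
- oil_bottle: Bystander: loose white oil bottle with black cap, 52 mm across, 130 mm tall; origin at the centre of its underside.
There are look-alikes about, which are no part of the job. Several things have the shape of the knife_block; the one meant has the colours described above.

How it is judged:
By the outcome, as a careful person would: the job done as asked, in the order asked, and still so for the second after the job is handed in, while the arm keeps its last pose, push and grip.
It also fails if it takes over 58 s, if anything falls off the work surface, if the arm or the gripper's body presses on something with over 40 N, if the wrist force passes 120 N, or if a joint passes its speed limit or range.

ROBOT

A 6-joint arm with a two-finger parallel gripper is mounted at the origin on the work surface. World frame = base frame: x ahead of the robot, y to its left, z up, the work surface at z = 0. Lengths are in m, angles in degrees, forces in N, time in s.
With the tool pointing down it reaches from about 0.35 to 0.875 m from the base axis. Payload 4.2 kg.
Tool frame: the origin (TCP) lies on the centre line of the jaws, within the pads' length; the fingertips stand 8 mm ahead of it and the grasp point (between the pads) lies 11 mm behind it; z points along the fingers, y is the direction in which the jaws open and shut (so a half turn about z gives the same grasp; the last joint's range is limited). The gripper opens to 87 mm and grips with 3 to 60 N. Pads are 19 mm wide; open, the fingers measure 117 mm over their backs; the gripper's body (75 mm by 190 mm) begins 51 mm behind the grasp point.
Start: joints at [82.884, 22.042, 0.453, 0, -68.411, -14.817], TCP at [0.233, 0.58, 0.231] pointing down, gripper open.
Joint ranges: [-179.83, 179.83], [-69.29, 118.12], [-61.27, 80.66], [-181.25, 117.63], [-171.15, -9.14], [-177.46, 177.46]. Speed limits (degrees/s): [159.86, 159.86, 180, 180, 180, 180].

INTERFACE

Orientations are given as a 3x3 rotation matrix whose columns are the frame's x, y, z axes.
In Python, from station import sense, capture, finish_job, recognise gives the robot as it stands.
- The arm moves only by the tool apply_moves, never from a script. Its argument "plan" is a list that holds one entry, the list of rows, each a list of 7 numbers: the opening in per cent of the stroke, from 0 (shut) to 100 (fully open), then the shift along the world's x, y, z in units of 25 mm (1.0 is 25 mm), then the turn, a rotation vector about the world's x, y, z in rad. A call has 1 to 12 rows; each row shifts and turns the pose as measured when the row begins; what a row does not reach is not made up. A row lasts 1/12 s, in which the tool goes at most 41.7 mm and 7.16 degrees, less where a joint would pass 70% of its speed; a pose out of reach is approached as far as the arm can. A call is refused whole if a number of a shift passes 1 or a number of a turn 0.125, either way. A call with a gripper value outside its range is refused whole. The fingers move at their own pace and stop on an object; the grip force is fixed at half the most. Time passes only in rows, so rows that do not move let the fingers close. It gives the time, the measured TCP pose, the force and the opening at its end, in the units of the state.
- sense(): the state, without advancing time (a new reading comes with each control period).
- capture(name): name is "scene" or "top"; returns a dict with "pixels" (480x640x3 uint8, red, green, blue), "depth" (480x640 float32, m along the optical axis (not along the pixel's ray), 0 where there is no reading), "mtx" (3x3 intrinsics, pixels), "R" (3x3) and "t" (3): a world point X has camera coordinates R X + t. Camera axes: x right, y down, z forward; pixel columns grow to the right and rows downward; lengths in m; the calibration is good to about 2 mm. A picture is of the moment at which its call begins.
- finish_job(): hands the job in, once; it reports no verdict.
Trained networks look in a picture, given as the dict that the camera call returned (one of the last four; its "shot" number tells which), for a name from the list of things; names that differ only in an ending like _2 or _b are one class to them, and where a whole thing is asked for, a point or a joint stands for the part that bears it (a point fixed in the world has none). Each returns a list of dicts, best first, with "score" (0 to 1); they miss things now and then, are a little off and sometimes report something else, mostly with a low value. They report only what shows in the picture. A call takes as long as a camera call. They do not tell look-alikes from the thing itself.
- recognise(label, picture): "at" ([x, y, z] in m, in the coordinates of the camera as it stood for that picture, good to about 4 mm: the middle of the surface that is visible of it).
The state is a dict: "time_s": time; "joints": joint angles; "joint_velocities": joint speeds; "effort": joint torques, N m; "tcp_pos": TCP position; "ee_rot": TCP orientation; "wrist_force": force on the tool from outside, world axes, zero at the start; "moment": the same for the moment, N m; "gripper_width": opening from 0.0 (shut) to 1.0 (fully open).
Only numpy, scipy, OpenCV 4.12 (cv2) and the standard library are available. Lean on these libraries where they do the work, as an engineer would, in place of code of your own. Each camera call takes 0.05 s, during which the arm holds its last target.

## Working session

There is one attempt and no reset: what is moved stays moved. The work goes in short steps, Python scripts to look and compute and a tool call to move; the robot and the scene stay as the last step left them, time stands still between calls to the robot, and variables do not carry over. Pictures are saved under pics/ and viewed, and the job is handed in when it is done.

Besides the shell and the picture viewer there is one more tool, called after "Request:" as name([rows], argument=value, ...), one row to a line, values as JSON. apply_moves: Moves the arm, as the interface text tells. Its arguments: {"type":"object","properties":{"plan":{"type":"array","items":{"type":"array","items":{"type":"array","items":{"type":"number"}}}}},"required":["plan"]}

```bash
ls; mkdir -p pics; python3 - <<'E'
from station import sense,capture
import cv2,pickle
print(sense())
for n in("scene","top"):
    c=capture(n); cv2.imwrite(f"pics/{n}0.png",c["pixels"][:,:,::-1]); pickle.dump(c,open(f"{n}0.pkl","wb")); print(n,c["mtx"],c["R"],c["t"])
E
```

```text
pics
{'time_s': 0.0, 'joints': array([ 8.28837764e+01,  2.20898265e+01,  3.78790794e-01, -2.86930844e-02,
       -6.84121012e+01, -1.48189534e+01]), 'joint_velocities': array([-0.00883249,  0.07350837,  0.03269825,  0.01396108,  0.05628754,
       -0.05976504]), 'effort': array([-1.27222818e-03, -3.90665710e+01,  1.87405586e+01,  4.21986446e+00,
        1.10016443e-02, -1.97013646e-04]), 'tcp_pos': array([0.23321191, 0.57921407, 0.22946346]), 'ee_rot': array([[ 9.27538085e-01, -3.73727936e-01, -7.28309185e-04],
       [-3.73728632e-01, -9.27535770e-01, -2.07485710e-03],
       [ 9.98992390e-05,  2.19669898e-03, -9.99997582e-01]]), 'wrist_force': array([ 0.58730496,  0.35461083, -0.72986247]), 'moment': array([-0.03174871,  0.03509368, -0.00725254]), 'gripper_width': 0.999836759220851}
scene [[561.91111257   0.         314.63385375]
 [  0.         561.91111257 241.95503339]
 [  0.           0.           1.        ]] [[ 0.82631892  0.56286205  0.01957926]
 [ 0.38724747 -0.54257546 -0.74542019]
 [-0.40894551  0.62353683 -0.66630728]] [-0.48162502 -0.06636581  1.66497276]
top [[494.63121176   0.         320.6862975 ]
 [  0.         494.63121176 244.55978941]
 [  0.           0.           1.        ]] [[ 0.02496782 -0.99960576 -0.01284225]
 [-0.99715489 -0.02398852 -0.07146105]
 [ 0.07112481  0.01458994 -0.99736071]] [0.08905573 0.52226907 1.34970283]
```

View pics/scene0.png

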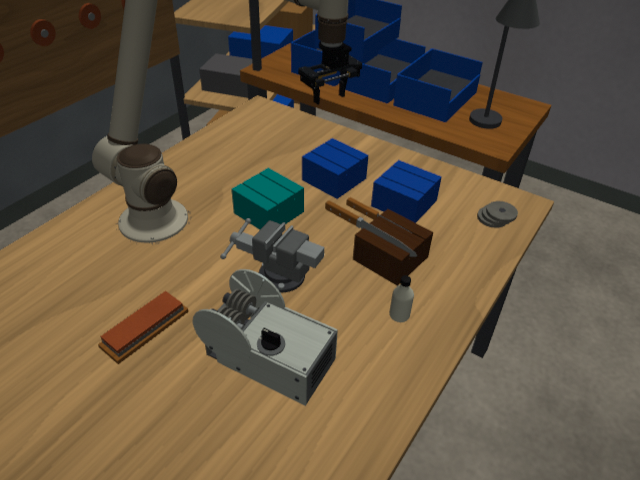

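View pics/top0.png

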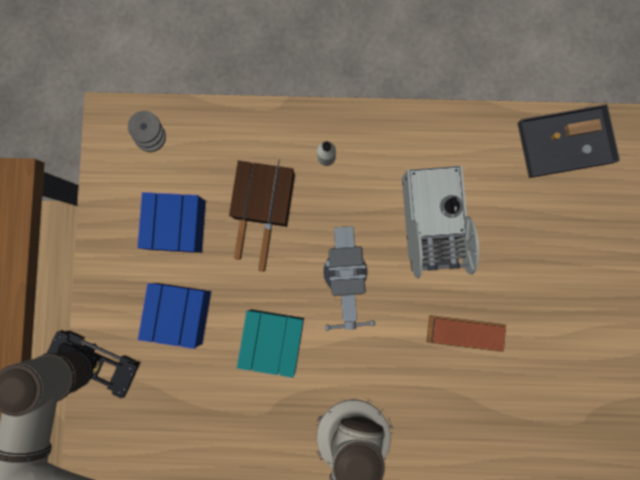

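```bash
cat > h.py <<'E'
import numpy as np,pickle,cv2
def load(n): return pickle.load(open(n,"rb"))
def ray(c,u,v,z):
    "intersect pixel with plane world z"
    d=np.linalg.inv(c["mtx"])@[u,v,1.0]; R=c["R"];o=-R.T@c["t"]; w=R.T@d
    return o+w*(z-o[2])/w[2]
def proj(c,X):
    p=c["mtx"]@(c["R"]@np.asarray(X,float)+c["t"]); return p[:2]/p[2]
def cloud(c):
    v,u=np.mgrid[:480,:640]; d=c["depth"].astype(float)
    P=np.stack([u*d,v*d,d],-1)@np.linalg.inv(c["mtx"]).T
    W=(P-c["t"])@c["R"]; W[d==0]=np.nan
    return W
def crop(c,x0,y0,x1,y1,s,f):
    im=c["pixels"][y0:y1,x0:x1,::-1]; cv2.imwrite(f,cv2.resize(im,None,fx=s,fy=s,interpolation=cv2.INTER_CUBIC))
E
python3 - <<'E'
from h import *
t=load("top0.pkl");s=load("scene0.pkl")
crop(t,220,150,310,280,4.5,"pics/tk.png"); crop(t,390,155,490,285,4.5,"pics/ts.png")
crop(s,310,180,450,300,5,"pics/sk.png"); crop(s,180,255,350,405,4,"pics/ss.png")
E
```

```text
(no output)
```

View pics/tk.png

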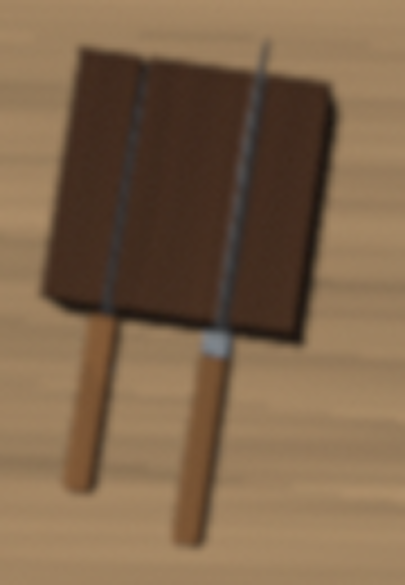

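View pics/sk.png

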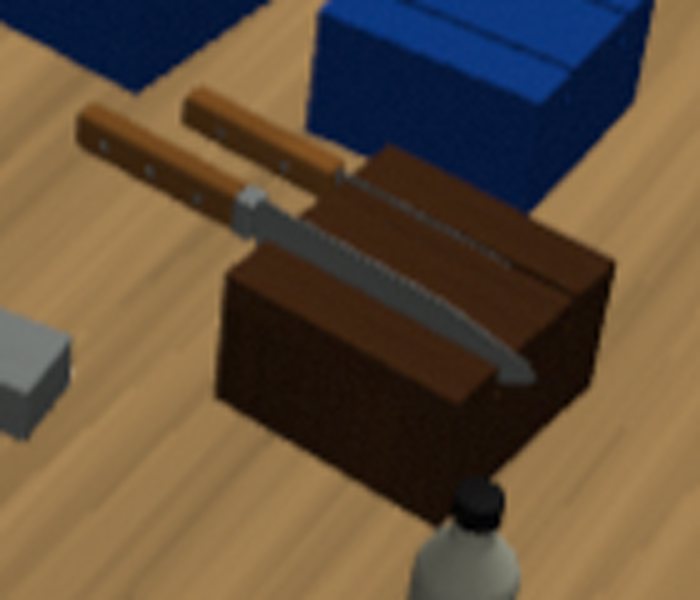

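View pics/ts.png

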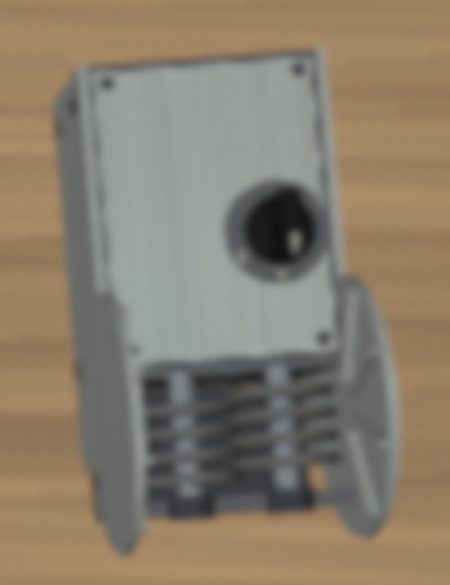

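View pics/ss.png

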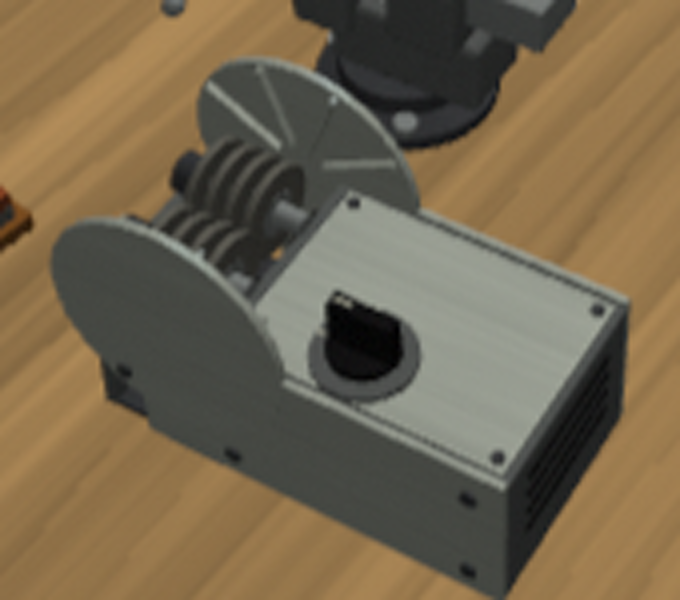

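```bash
python3 - <<'E'
from h import *
t=load("top0.pkl");s=load("scene0.pkl")
for n,c,(x0,y0,x1,y1) in (("top",t,(395,160,485,282)),("scene",s,(185,260,345,405))):
    W=cloud(c)[y0:y1,x0:x1].reshape(-1,3); z=W[:,2]
    m=abs(z-0.116)<0.005
    print(n,m.sum(),np.nanmedian(z[m]))
    r=cv2.minAreaRect((W[m][:,:2]*1000).astype(np.float32)); print(r)
    h=np.histogram(z[z>0.02],np.arange(0.02,.2,.01)); print(h[0])
for n,c,(x0,y0,x1,y1) in (("top",t,(225,155,300,230)),("scene",s,(350,205,435,280))):
    W=cloud(c)[y0:y1,x0:x1].reshape(-1,3); z=W[:,2]
    m=abs(z-0.092)<0.006
    print(n,m.sum(),np.nanmedian(z[m])); print(cv2.minAreaRect((W[m][:,:2]*1000).astype(np.float32)))
# handle
for n,c,(x0,y0,x1,y1) in (("top",t,(250,220,280,275)),("scene",s,(320,195,365,232))):
    W=cloud(c)[y0:y1,x0:x1].reshape(-1,3); P=c["pixels"][y0:y1,x0:x1].reshape(-1,3).astype(int); z=W[:,2]
    m=(z>0.08)&(z<.13)&(P[:,0]-P[:,2]>30); w=W[m]
    print(n,m.sum(),w.mean(0)); mu=w.mean(0); _,S,V=np.linalg.svd(w-mu); print(V[0],V[1]); a=(w-mu)@V[0]; print(a.min(),a.max(),w.min(0),w.max(0))
E
```

```text
top 3369 0.11499930955429981
((581.4087524414062, -202.1897735595703), (283.2420349121094, 143.4340057373047), 5.551774024963379)
[ 134   59   72   76   87   87   98  114  319 3434  614  321  380  202
  120  121  155]
scene 4242 0.1152285897597397
((576.7006225585938, -115.51565551757812), (282.6347351074219, 318.7751770019531), 6.007894039154053)
[ 425  457  435  457  471  450  468  494  605 4311  782  671  635  393
  284  260  220]
top 3040 0.0915244339642825
((645.3969116210938, 264.5966796875), (150.98341369628906, 202.03265380859375), 83.25730895996094)
scene 2136 0.09212563346769417
((623.806640625, 266.91595458984375), (160.73973083496094, 248.35968017578125), 84.33614349365234)
top 349 [0.50062407 0.24505995 0.10878786]
[-0.98561932  0.15835096  0.05898746] [0.15850551 0.74536649 0.64753749]
-0.08144429535907942 0.05898294078938388 [0.44154971 0.21183121 0.08796821] [0.57696201 0.26117784 0.11745324]
scene 508 [0.50633394 0.26462459 0.10114149]
[-0.46136221  0.87631553 -0.13862182] [-0.88563673 -0.44558071  0.13078763]
-0.07434317038181405 0.06841153222430851 [0.44423519 0.21597906 0.08021045] [0.58858498 0.33020825 0.11779928]
```

```bash
cat >> h.py <<'E'
def Rz(d): a=np.radians(d);return np.array([[np.cos(a),-np.sin(a),0],[np.sin(a),np.cos(a),0],[0,0,1]])
def draw(c,im,T,pts,col,s,x0,y0,closed=True):
    R,o=T
    q=np.array([proj(c,R@np.array(p)+o) for p in pts]); q=((q-[x0,y0]+.5)*s-.5)
    cv2.polylines(im,[np.round(q*16).astype(np.int32)],closed,col,1,cv2.LINE_AA,4)
E
cat > ov.py <<'E'
from h import *
def ov(c,box,s,items,f):
    x0,y0,x1,y1=box
    im=cv2.resize(np.ascontiguousarray(c["pixels"][y0:y1,x0:x1,::-1]),None,fx=s,fy=s,interpolation=cv2.INTER_CUBIC)
    im=np.clip(im.astype(float)*1.3,0,255).astype(np.uint8)
    for T,p,col,cl in items: draw(c,im,T,[np.array(q)/1000 for q in p],col,s,x0,y0,cl)
    cv2.imwrite(f,im)
def cyc(y,r=75,cx=12,cz=115): return [(cx+r*np.cos(a),y,cz+r*np.sin(a)) for a in np.linspace(0,np.pi,40)]
def sharp(T):
    return [(T,[(36,-66,116),(220,-66,116),(220,66,116),(36,66,116)],(0,0,255),True),
     (T,[(220,-71,0),(220,71,0),(220,71,116),(220,-71,116)],(0,255,255),True),
     (T,cyc(-71),(0,255,0),False),(T,cyc(71),(0,255,0),False),(T,cyc(66),(0,255,0),False),(T,cyc(-66),(0,255,0),False),
     (T,[(-26,0,145),(26,0,145)],(255,0,255),False),
     (T,[(95,-40,153.5),(135,-40,153.5),(135,-28,153.5),(95,-28,153.5)],(255,0,0),True)]
def block(T):
    o=[]
    for z in(92,0): o.append((T,[(-75,-75,z),(75,-75,z),(75,75,z),(-75,75,z)],(0,255,255),True))
    for y in(35,-35): o.append((T,[(-75,y,92),(75,y,92)],(0,0,255),False))
    return o
def knife(T):
    o=[(T,[(-124,-9,43),(-12,-9,43),(-12,9,43),(-124,9,43)],(0,255,0),True),(T,[(-124,-9,18),(-12,-9,18),(-12,-9,43),(-124,-9,43)],(0,255,0),True),
     (T,[(0,0,0),(180,0,0)],(255,0,255),False),(T,[(0,0,44),(100,0,44)],(255,0,255),False)]
    return o
E
python3 - <<'E'
from ov import *
t=load("top0.pkl");s=load("scene0.pkl")
# sharpener refine
R=Rz(5.55);o=np.array([.5033,-.2098,0])
for n,c in(("t",t),("s",s)):
    W=cloud(c).reshape(-1,3); L=(W-o)@R
    m=(abs(L[:,2]-.115)<.006)&(L[:,0]>.09)&(L[:,0]<.235)&(abs(L[:,1])<.085)
    l=L[m]*1000
    # edges by bins
    for nm,a,b in(("y",0,1),("x",1,0)):
        lo=[];hi=[];ce=[]
        for k in np.arange(l[:,a].min()+8,l[:,a].max()-8,6):
            q=l[abs(l[:,a]-k)<3][:,b]
            if len(q)>5: lo.append(q.min());hi.append(q.max());ce.append(k)
        print(n,nm,"lo",np.median(lo),np.polyfit(ce,lo,1)[0],"hi",np.median(hi),np.polyfit(ce,hi,1)[0])
# block
R=Rz(-6.7);
W=cloud(t).reshape(-1,3);P=t["pixels"].reshape(-1,3).astype(int)
print("block px",W.reshape(480,640,3)[190,250])
m=(abs(W[:,2]-.092)<.004)&(P.sum(1)<200)&(abs(W[:,0]-.64)<.15)&(abs(W[:,1]-.24)<.12)
print(cv2.minAreaRect((W[m][:,:2]*1000).astype(np.float32)),m.sum())
W=cloud(s).reshape(-1,3);P=s["pixels"].reshape(-1,3).astype(int)
m=(abs(W[:,2]-.092)<.004)&(P.sum(1)<200)&(P[:,0]>P[:,2]+5)&(abs(W[:,0]-.64)<.15)&(abs(W[:,1]-.24)<.12)
print(cv2.minAreaRect((W[m][:,:2]*1000).astype(np.float32)),m.sum())
E
```

```text
t y lo -70.27729620054724 0.007546168109181095 hi 70.78866354943506 -0.003370851242050415
t x lo 91.05049003739896 -0.00016805052215902318 hi 218.63978090387664 0.000292548249452992
s y lo -70.90408084831355 0.005013023041554253 hi 72.14716626212646 -0.010263724960077677
s x lo 90.81644057707445 -0.0563810390817133 hi 223.64103027870829 -0.0015038411579789777
block px [0.65522385 0.29163835 0.09037564]
((605.628173828125, 268.17291259765625), (147.6628875732422, 239.07803344726562), 82.903564453125) 2563
((610.0934448242188, 269.5740966796875), (155.71522521972656, 247.2949676513672), 82.22346496582031) 1791
```

```bash
python3 - <<'E'
from ov import *
t=load("top0.pkl");s=load("scene0.pkl")
R=Rz(-7.2);o=np.array([.655,.2605,0])
for n,c in(("t",t),("s",s)):
    W=cloud(c).reshape(-1,3); L=(W-o)@R; P=c["pixels"].reshape(-1,3).astype(int)
    m=(abs(L[:,2]-.0915)<.005)&(abs(L[:,0])<.1)&(abs(L[:,1])<.1)
    l=L[m]*1000
    for nm,a,b in(("y",0,1),("x",1,0)):
        lo=[];hi=[];ce=[]
        for k in np.arange(-60,61,6):
            if nm=="x" and (abs(abs(k)-35)<14): continue
            q=l[abs(l[:,a]-k)<3][:,b]
            if len(q)>5: lo.append(q.min());hi.append(q.max());ce.append(k)
        print(n,nm,"lo",np.median(lo),np.polyfit(ce,lo,1)[0],"hi",np.median(hi),np.polyfit(ce,hi,1)[0])
E
```

```text
t y lo -71.46070158611764 0.0025330929280021853 hi 76.9381628611896 0.004861993073367076
t x lo -77.49894115313172 -0.006945629247934181 hi 70.99453630141768 -0.005552724886982822
s y lo -72.89878595908262 0.01336584807934951 hi 79.95491042200878 0.0069879719998944744
s x lo -73.43063475244588 -0.029545990398368294 hi 75.68308914704397 0.014420160122366271
```

```bash
python3 - <<'E'
from ov import *
t=load("top0.pkl");s=load("scene0.pkl")
TS=(Rz(5.55),np.array([.5033,-.2095,0]))
TB=(Rz(-6.9),np.array([.6539,.2637,0]))
TK=(Rz(-6.9),TB[1]+TB[0]@[-.083,-.035,.070]); print("knife",TK[1],"grip",TK[1]+TK[0]@[-.045,0,.0305],"sel",TS[1]+TS[0]@[.115,-.034,.1415],"gap",TS[1]+[0,0,.145])
b=block(TB)+knife(TK)
ov(t,(215,150,315,285),4.4,b,"pics/ov1.png");ov(s,(310,185,450,300),5.5,b,"pics/ov2.png")
ov(t,(390,155,490,285),4.4,sharp(TS),"pics/ov3.png");ov(s,(180,255,350,405),4,sharp(TS),"pics/ov4.png")
E
```

```text
knife [0.56729635 0.23892485 0.07      ] grip [0.52262227 0.24433101 0.1005    ] sel [ 0.62104919 -0.23221846  0.1415    ] gap [ 0.5033 -0.2095  0.145 ]
```

View pics/ov1.png

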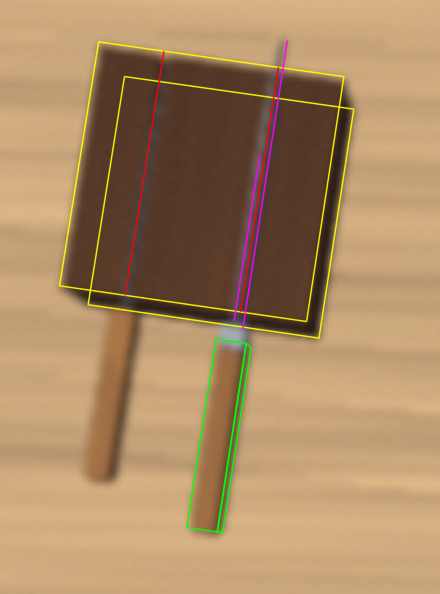

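View pics/ov2.png

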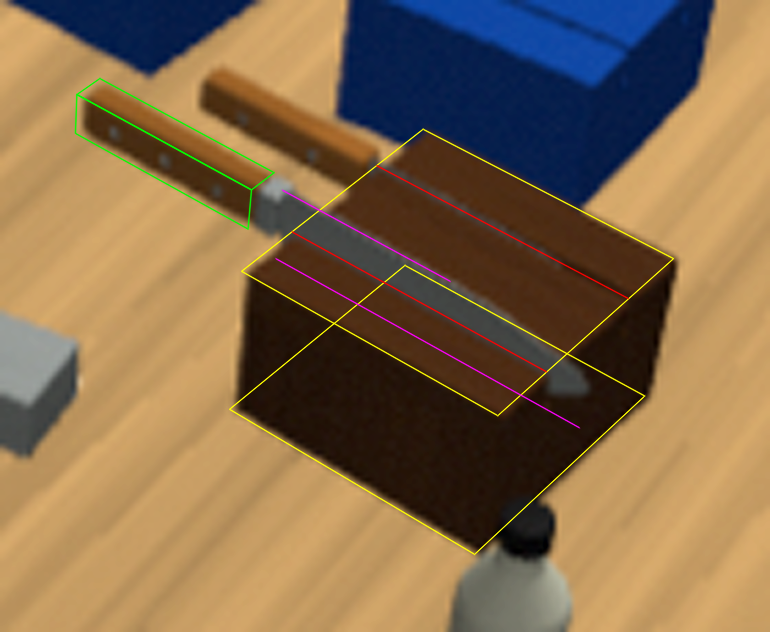

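View pics/ov3.png

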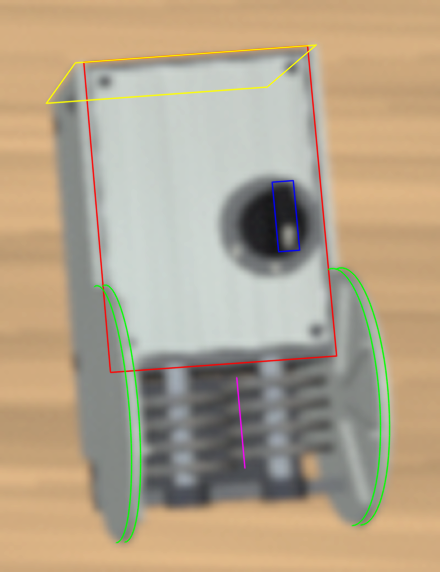

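View pics/ov4.png

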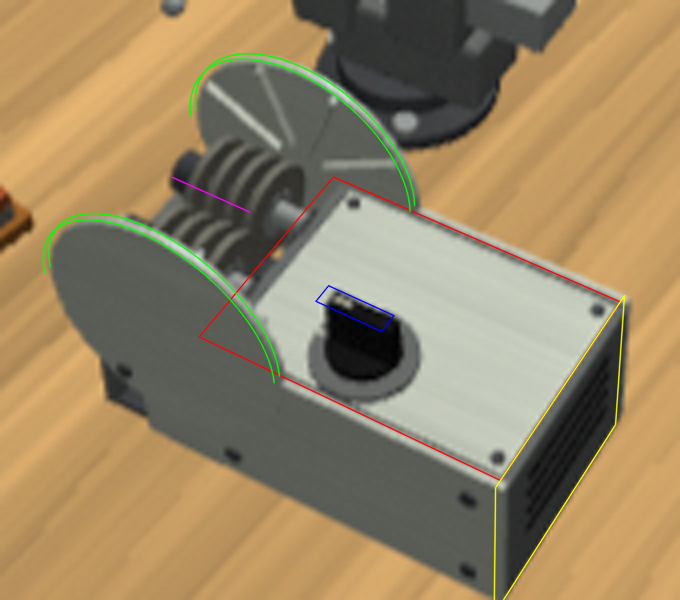

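The target is the dark brown block at top-image (262,193). The two blue blocks and the teal one are look-alikes in other colours. The cook's knife is in its right slot: broad blade standing above the block, handle at (264,250). The filleting knife is at (240,240). The overlays agree with the sizes given, to within about 3 mm. I'll do the selector first.

Request:
apply_moves([
  [[45,0.43,-0.9,0.08,0,0,-0.074],[45,0.43,-0.9,0.08,0,0,-0.074],[45,0.43,-0.9,0.08,0,0,-0.074],[45,0.43,-0.9,0.08,0,0,-0.074],[45,0.43,-0.9,0.08,0,0,-0.074],[45,0.43,-0.9,0.08,0,0,-0.074],[45,0.43,-0.9,0.08,0,0,-0.074],[45,0.43,-0.9,0.08,0,0,-0.074],[45,0.43,-0.9,0.08,0,0,-0.074],[45,0.43,-0.9,0.08,0,0,-0.074],[45,0.43,-0.9,0.08,0,0,-0.074],[45,0.43,-0.9,0.08,0,0,-0.074]],
])

```text
time_s: 1.1
tcp_pos: [0.3617, 0.2972, 0.246]
ee_rot: [[0.261, -0.965, -0.014], [-0.965, -0.261, -0.009], [0.005, 0.016, -1.0]]
wrist_force: [0.6, 0.6, -0.7]
gripper_width: 0.451
```

Request:
apply_moves([
  [[45,0.43,-0.88,0.05,0,0,-0.072],[45,0.43,-0.88,0.05,0,0,-0.072],[45,0.43,-0.88,0.05,0,0,-0.072],[45,0.43,-0.88,0.05,0,0,-0.072],[45,0.43,-0.88,0.05,0,0,-0.072],[45,0.43,-0.88,0.05,0,0,-0.072],[45,0.43,-0.88,0.05,0,0,-0.072],[45,0.43,-0.88,0.05,0,0,-0.072],[45,0.43,-0.88,0.05,0,0,-0.072],[45,0.43,-0.88,0.05,0,0,-0.072],[45,0.43,-0.88,0.05,0,0,-0.072],[45,0.43,-0.88,0.05,0,0,-0.072]],
])

```text
time_s: 2.1
tcp_pos: [0.4913, 0.017, 0.2585]
ee_rot: [[-0.601, -0.799, -0.023], [-0.799, 0.601, 0.007], [0.008, 0.022, -1.0]]
wrist_force: [-0.1, 0.0, 0.4]
gripper_width: 0.454
```

Request:
apply_moves([
  [[45,0.43,-0.88,0.05,0,0,-0.072],[45,0.43,-0.88,0.05,0,0,-0.072],[45,0.43,-0.88,0.05,0,0,-0.072],[45,0.43,-0.88,0.05,0,0,-0.072],[45,0.43,-0.88,0.05,0,0,-0.072],[45,0.43,-0.88,0.05,0,0,-0.072],[45,0.43,-0.88,0.05,0,0,-0.072],[45,0.43,-0.88,0.05,0,0,-0.072],[45,0.43,-0.88,0.05,0,0,-0.072],[45,0.43,-0.88,0.05,0,0,-0.072],[45,0,0,0,0,0,0],[45,0,0,0,0,0,0]],
])

```text
time_s: 3.1
tcp_pos: [0.6004, -0.2192, 0.2638]
ee_rot: [[-0.987, -0.159, -0.024], [-0.159, 0.987, 0.026], [0.02, 0.029, -0.999]]
wrist_force: [-0.1, 0.1, -0.3]
gripper_width: 0.451
```

```bash
cat >> h.py <<'E'
from scipy.spatial.transform import Rotation as Ro
def Rtool(yaw,pitch=0,roll=0):
    "tool down with tool x at yaw"
    return Rz(yaw)@np.diag([1,-1,-1.])
def need(st,p,R):
    d=(np.array(p)-st["tcp_pos"])/.025
    rv=Ro.from_matrix(R@st["ee_rot"].T).as_rotvec()
    print("tcp",st["tcp_pos"].round(4),"need units",d.round(2),"rotvec",rv.round(4),"t",st["time_s"],"F",st["wrist_force"].round(1),"w",round(st["gripper_width"]*87,1))
E
python3 - <<'E'
from h import *
from station import *
need(sense(),[.6217,-.2320,.25],Rtool(-174.45)); print(sense()["joints"].round(1))
E
```

```text
tcp [ 0.6004 -0.2192  0.2638] need units [ 0.85 -0.51 -0.55] rotvec [-0.0267 -0.0232 -0.0627] t 3.1 F [-0.1  0.1 -0.3] w 39.3
[ -6.2  23.3   7.7  -1.4 -75.9 -74.3]
```

Request:
apply_moves([
  [[45,0.3,-0.2,-0.2,-0.01,-0.01,-0.03],[45,0.3,-0.2,-0.2,-0.01,-0.01,-0.03],[45,0.25,-0.1,-0.15,-0.006,-0.006,0],[45,0,0,0,0,0,0],[45,0,0,0,0,0,0]],
])

```text
time_s: 3.52
tcp_pos: [0.6206, -0.2294, 0.2478]
ee_rot: [[-0.995, -0.103, -0.0], [-0.103, 0.995, 0.002], [-0.0, 0.002, -1.0]]
wrist_force: [0.6, 0.2, 0.7]
gripper_width: 0.451
```

```bash
python3 - <<'E'
from ov import *
from station import *
need(sense(),[.6217,-.2320,.16],Rtool(-174.45))
t=capture("top");s=capture("scene")
pickle.dump(t,open("t1.pkl","wb"));pickle.dump(s,open("s1.pkl","wb"))
crop(t,370,120,520,270,4,"pics/t1.png");crop(s,170,150,370,350,3,"pics/s1.png")
E
```

```text
tcp [ 0.6206 -0.2294  0.2478] need units [ 0.04 -0.1  -3.51] rotvec [-0.0016 -0.0001 -0.0062] t 3.5167 F [0.6 0.2 0.7] w 39.2
```

View pics/s1.png

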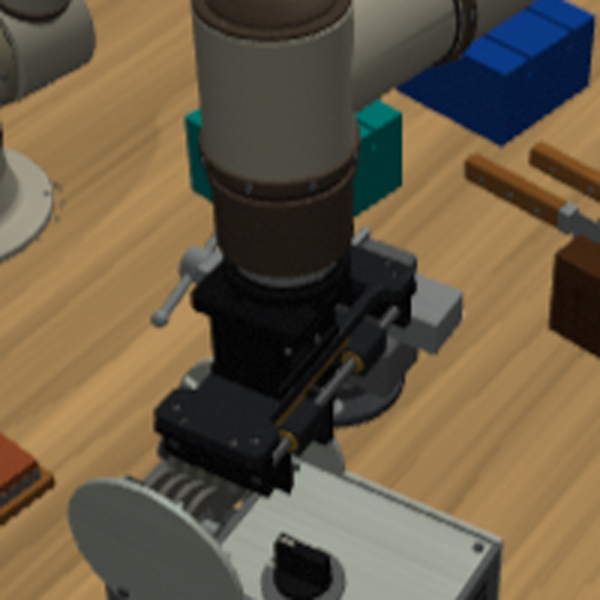

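View pics/t1.png

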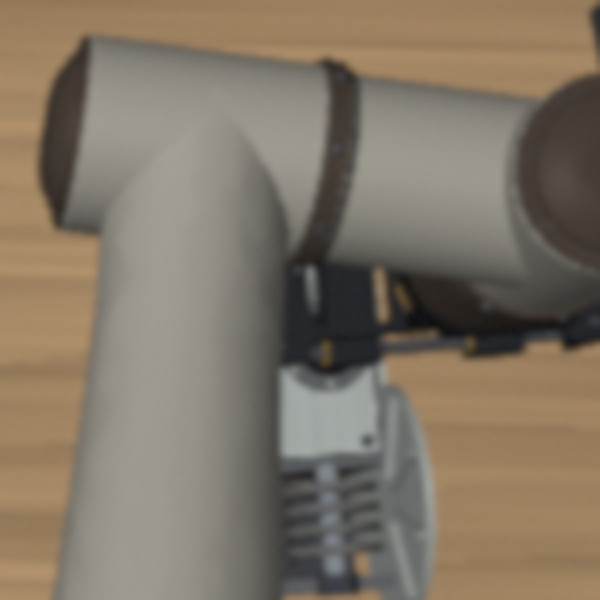

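Request:
apply_moves([
  [[45,0.04,-0.1,-0.6,0,0,-0.006],[45,0,0,-0.6,0,0,0],[45,0,0,-0.6,0,0,0],[45,0,0,-0.6,0,0,0],[45,0,0,-0.6,0,0,0],[45,0,0,-0.25,0,0,0],[45,0,0,0,0,0,0],[45,0,0,0,0,0,0]],
])

```text
time_s: 4.28
tcp_pos: [0.6221, -0.2298, 0.1702]
ee_rot: [[-0.995, -0.103, 0.01], [-0.103, 0.995, 0.0], [-0.01, -0.001, -1.0]]
wrist_force: [0.3, 0.2, -0.2]
gripper_width: 0.449
```

```bash
python3 - <<'E'
from ov import *
from station import *
need(sense(),[.6217,-.2320,.138],Rtool(-174.45))
s=capture("scene")
pickle.dump(s,open("s2.pkl","wb"))
crop(s,190,250,350,380,4.5,"pics/s2.png")
E
```

```text
tcp [ 0.6221 -0.2298  0.1702] need units [-0.02 -0.09 -1.29] rotvec [-0.0002  0.0095 -0.006 ] t 4.2833 F [ 0.3  0.2 -0.2] w 39.0
```

View pics/s2.png

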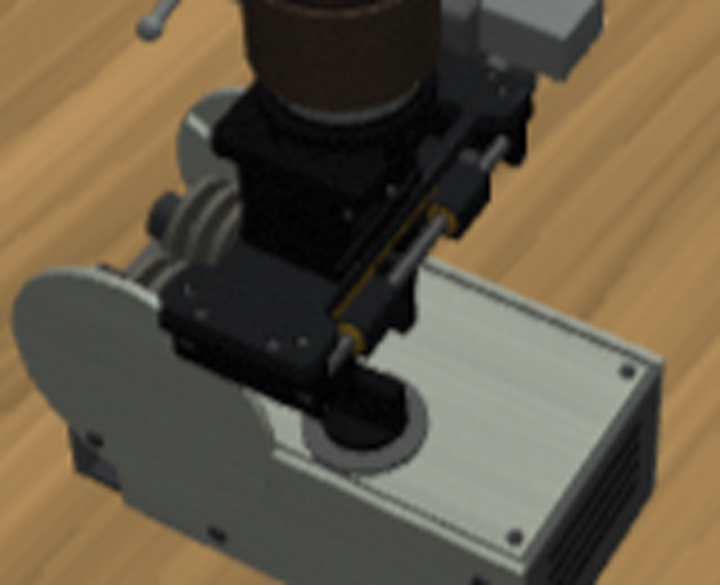

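```bash
python3 - <<'E'
from ov import *
from station import *
st=sense();s=load("s2.pkl")
T=(st["ee_rot"],st["tcp_pos"])
w=19.5
it=[(T,[(-9.5,k*w,8),(9.5,k*w,8),(9.5,k*w,-30),(-9.5,k*w,-30)],c,True) for k,c in((1,(0,255,0)),(-1,(0,0,255)))]
TS=(Rz(5.55),np.array([.504,-.2093,0]))
ov(s,(230,290,320,370),8,it+sharp(TS),"pics/ov5.png")
E
```

```text
(no output)
```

View pics/ov5.png

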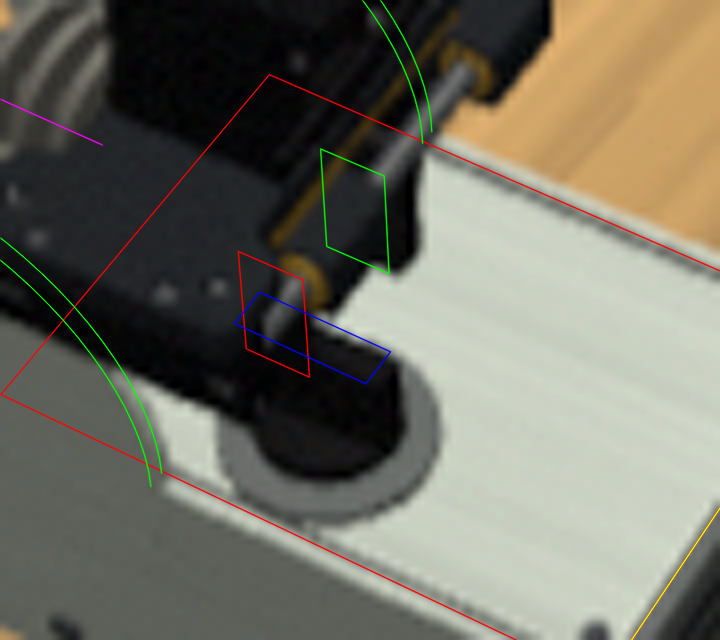

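Request:
apply_moves([
  [[45,-0.02,-0.1,-0.3,0,0.008,-0.006],[45,-0.02,-0.05,-0.4,0,0.005,0],[45,0,0,-0.4,0,0,0],[45,0,0,-0.2,0,0,0],[45,0,0,0,0,0,0],[45,0,0,0,0,0,0]],
])

```text
time_s: 4.83
tcp_pos: [0.6224, -0.2344, 0.1376]
ee_rot: [[-0.995, -0.096, 0.001], [-0.096, 0.995, -0.001], [-0.001, -0.001, -1.0]]
wrist_force: [0.4, -0.2, -0.3]
gripper_width: 0.45
```

```bash
python3 - <<'E'
from h import *
from station import *
need(sense(),[.6217,-.2320,.138],Rtool(-174.45))
E
```

```text
tcp [ 0.6224 -0.2344  0.1376] need units [-0.03  0.09  0.02] rotvec [0.0009 0.0006 0.0004] t 4.8333 F [ 0.4 -0.2 -0.3] w 39.1
```

Close on the bar, moving 2 mm back in y.

Request:
apply_moves([
  [[45,-0.03,0.09,0,0,0,0],[20,0,0,0,0,0,0],[20,0,0,0,0,0,0],[20,0,0,0,0,0,0],[0,0,0,0,0,0,0],[0,0,0,0,0,0,0],[0,0,0,0,0,0,0],[0,0,0,0,0,0,0]],
])

```text
time_s: 5.5
tcp_pos: [0.6222, -0.232, 0.1386]
ee_rot: [[-0.995, -0.097, 0.003], [-0.097, 0.995, -0.002], [-0.002, -0.002, -1.0]]
wrist_force: [-0.1, 1.0, -0.5]
gripper_width: 0.138
```

Request:
apply_moves([
  [[0,0,0,0,0,0,-0.08],[0,0,0,0,0,0,-0.08],[0,0,0,0,0,0,-0.08],[0,0,0,0,0,0,-0.08],[0,0,0,0,0,0,-0.08],[0,0,0,0,0,0,-0.08]],
])

```text
time_s: 6.0
tcp_pos: [0.6223, -0.2319, 0.1387]
ee_rot: [[-0.921, 0.391, 0.001], [0.391, 0.921, -0.003], [-0.003, -0.002, -1.0]]
wrist_force: [-0.5, -0.8, -2.0]
gripper_width: 0.134
```

```bash
python3 - <<'E'
from h import *
from station import *
st=sense();need(st,[.6222,-.2320,.1386],Rtool(-234.45));print(st["moment"])
E
```

```text
tcp [ 0.6223 -0.2319  0.1387] need units [-0.01 -0.   -0.  ] rotvec [ 3.60e-03  5.00e-04 -5.49e-01] t 6.0 F [-0.5 -0.8 -2. ] w 11.6
[-0.20083387 -0.27074967  0.0308857 ]
```

Request:
apply_moves([
  [[0,0,0,0,0,0,-0.08],[0,0,0,0,0,0,-0.08],[0,0,0,0,0,0,-0.08],[0,0,0,0,0,0,-0.08],[0,0,0,0,0,0,-0.08],[0,0,0,0,0,0,-0.08],[0,0,0,0,0,0,-0.06],[0,0,0,0,0,0,0],[0,0,0,0,0,0,0]],
])

```text
time_s: 6.75
tcp_pos: [0.6224, -0.2317, 0.1386]
ee_rot: [[-0.567, 0.824, 0.001], [0.824, 0.567, -0.004], [-0.004, -0.002, -1.0]]
wrist_force: [-0.6, -0.1, -0.9]
gripper_width: 0.134
```

```bash
python3 - <<'E'
from h import *
from station import *
st=sense();need(st,[.6222,-.2320,.1386],Rtool(-234.45));print(st["moment"])
E
```

```text
tcp [ 0.6224 -0.2317  0.1386] need units [-0.01 -0.01 -0.  ] rotvec [0.0041 0.0005 0.0176] t 6.75 F [-0.6 -0.1 -0.9] w 11.7
[-0.26305235 -0.19820074  0.49499179]
```

Request:
apply_moves([
  [[45,0,0,0,0,0,0.017],[45,0,0,0,0,0,0],[45,0,0,0,0,0,0],[45,0,0,0,0,0,0],[45,0,0,0.5,0,0,0],[45,0,0,0.8,0,0,0],[45,0,0,1,0,0,0],[45,0,0,1,0,0,0],[45,0,0.4,1,0,0,0],[45,0,0.9,0.5,0,0,0.04],[45,-0.2,0.9,0,0,0,0.06],[45,-0.2,0.9,0,0,0,0.06]],
])

```text
time_s: 7.75
tcp_pos: [0.6106, -0.1557, 0.2624]
ee_rot: [[-0.704, 0.71, -0.002], [0.71, 0.704, -0.004], [-0.001, -0.004, -1.0]]
wrist_force: [0.7, -0.3, -0.1]
gripper_width: 0.45
```

```bash
python3 - <<'E'
from h import *
from station import *
st=sense();need(st,[.5274,.2436,.25],Rtool(-186.9));
s=capture("scene");crop(s,180,255,350,405,4,"pics/s3.png")
E
```

```text
tcp [ 0.6106 -0.1557  0.2624] need units [-3.33 15.97 -0.5 ] rotvec [ 4.100e-03 -6.000e-04  6.698e-01] t 7.75 F [ 0.7 -0.3 -0.1] w 39.1
```

View pics/s3.png

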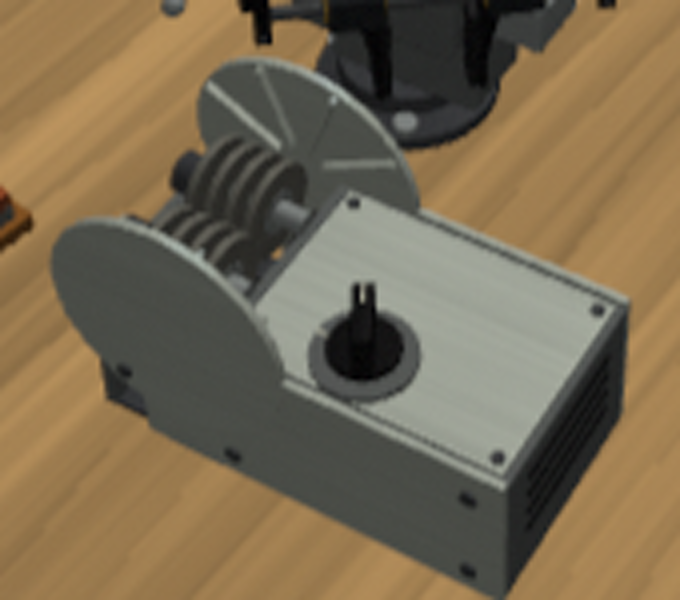

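The selector now stands turned at (362,310) in the crop and it stayed there on release. Next I move to the knife.

Request:
apply_moves([
  [[45,-0.19,0.88,0,0,0,0.037],[45,-0.19,0.88,0,0,0,0.037],[45,-0.19,0.88,0,0,0,0.037],[45,-0.19,0.88,0,0,0,0.037],[45,-0.19,0.88,0,0,0,0.037],[45,-0.19,0.88,0,0,0,0.037],[45,-0.19,0.88,0,0,0,0.037],[45,-0.19,0.88,0,0,0,0.037],[45,-0.19,0.88,0,0,0,0.037],[45,-0.19,0.88,0,0,0,0.037],[45,-0.19,0.88,0,0,0,0.037],[45,-0.19,0.88,0,0,0,0.037]],
])

```text
time_s: 8.8
tcp_pos: [0.5494, 0.1213, 0.2654]
ee_rot: [[-0.948, 0.32, 0.004], [0.32, 0.948, 0.0], [-0.003, 0.001, -1.0]]
wrist_force: [-0.0, -0.8, 0.1]
gripper_width: 0.45
```

Request:
apply_moves([
  [[45,-0.19,0.85,0,0,0,0.037],[45,-0.19,0.85,0,0,0,0.037],[45,-0.19,0.85,0,0,0,0.037],[45,-0.15,0.7,0,0,0,0.037],[45,0,0.3,0,0,0,0.02],[45,0,0,0,0,0,0],[45,0,0,0,0,0,0]],
])

```text
time_s: 9.38
tcp_pos: [0.5293, 0.2175, 0.2661]
ee_rot: [[-0.99, 0.144, 0.004], [0.144, 0.99, 0.003], [-0.004, 0.003, -1.0]]
wrist_force: [-0.2, 0.0, 0.1]
gripper_width: 0.448
```

```bash
python3 - <<'E'
from h import *
from station import *
st=sense();need(st,[.5274,.2436,.14],Rtool(-186.9));
E
```

```text
tcp [0.5293 0.2175 0.2661] need units [-0.08  1.04 -5.04] rotvec [-0.0029  0.0044  0.0243] t 9.3833 F [-0.2  0.   0.1] w 39.0
```

Request:
apply_moves([
  [[45,-0.05,0.5,-0.3,0,0,0.012],[45,0,0.5,-0.5,0,0,0.012],[45,0,0,-0.7,0,0,0],[45,0,0,-0.8,0,0,0],[45,0,0,-0.8,0,0,0],[45,0,0,-0.7,0,0,0],[45,0,0,-0.5,0,0,0],[45,0,0,-0.2,0,0,0],[45,0,0,0,0,0,0],[45,0,0,0,0,0,0]],
])

```text
time_s: 10.22
tcp_pos: [0.5276, 0.2418, 0.1411]
ee_rot: [[-0.992, 0.126, 0.0], [0.126, 0.992, 0.0], [-0.0, 0.0, -1.0]]
wrist_force: [-0.5, 0.3, 0.2]
gripper_width: 0.449
```

```bash
python3 - <<'E'
from ov import *
from station import *
st=sense();need(st,[.5274,.2436,.0895],Rtool(-186.9));
s=capture("scene");t=capture("top")
TB=(Rz(-6.9),np.array([.6539,.2637,0]))
TK=(Rz(-6.9),TB[1]+TB[0]@[-.083,-.035,.070])
T=(st["ee_rot"],st["tcp_pos"]);w=19.5
it=[(T,[(-9.5,k*w,8),(9.5,k*w,8),(9.5,k*w,-30),(-9.5,k*w,-30)],c,True) for k,c in((1,(255,255,0)),(-1,(0,0,255)))]
ov(s,(310,165,450,280),5.5,it+knife(TK),"pics/ov6.png")
ov(t,(215,150,315,285),4.4,it+knife(TK),"pics/ov7.png")
E
```

```text
tcp [0.5276 0.2418 0.1411] need units [-0.01  0.07 -2.07] rotvec [-0.0003  0.0002  0.0058] t 10.2167 F [-0.5  0.3  0.2] w 39.1
```

View pics/ov6.png

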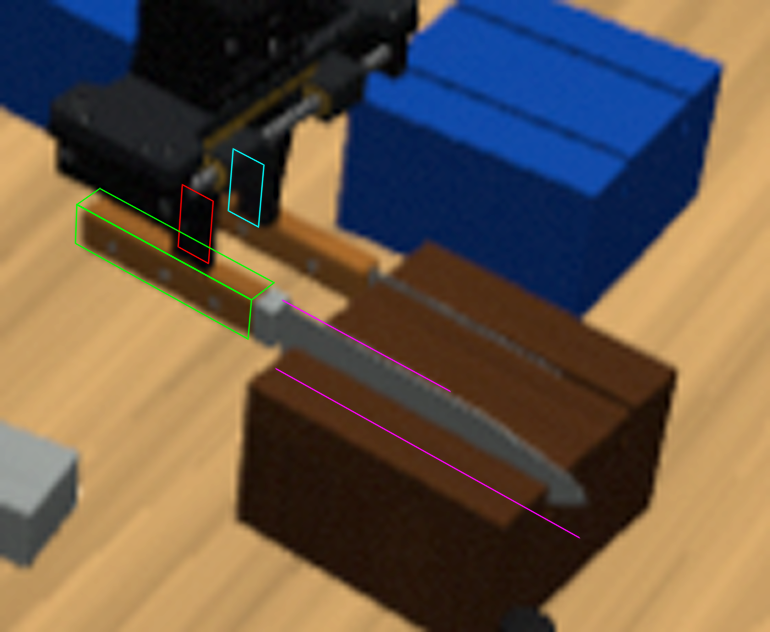

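View pics/ov7.png

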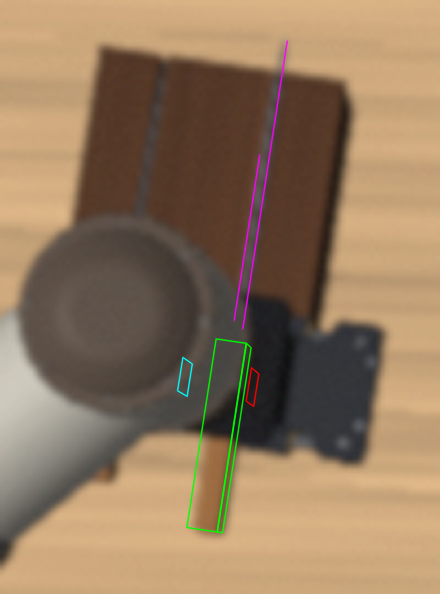

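Request:
apply_moves([
  [[45,0,0.05,-0.3,0,0,0.006],[45,0,0,-0.5,0,0,0],[45,0,0,-0.5,0,0,0],[45,0,0,-0.45,0,0,0],[45,0,0,-0.25,0,0,0],[45,0,0,0,0,0,0],[45,0,0,0,0,0,0]],
])

```text
time_s: 10.9
tcp_pos: [0.5314, 0.2462, 0.0948]
ee_rot: [[-0.993, 0.118, 0.013], [0.118, 0.993, 0.01], [-0.012, 0.012, -1.0]]
wrist_force: [1.2, -0.2, 0.1]
gripper_width: 0.446
```

```bash
python3 - <<'E'
from h import *
from station import *
st=sense();need(st,[.5274,.2436,.0895],Rtool(-186.9));
E
```

```text
tcp [0.5314 0.2462 0.0948] need units [-0.16 -0.11 -0.21] rotvec [-0.0101  0.0131 -0.0024] t 10.9 F [ 1.2 -0.2  0.1] w 38.8
```

Request:
apply_moves([
  [[45,-0.16,-0.1,-0.21,-0.01,0.013,0],[45,0,0,0,0,0,0],[45,0,0,0,0,0,0]],
])

```text
time_s: 11.15
tcp_pos: [0.528, 0.2443, 0.0909]
ee_rot: [[-0.993, 0.117, 0.002], [0.117, 0.993, 0.001], [-0.002, 0.001, -1.0]]
wrist_force: [-0.9, -0.3, 0.1]
gripper_width: 0.45
```

```bash
python3 - <<'E'
from h import *
from station import *
st=sense();need(st,[.5274,.2436,.0895],Rtool(-186.9));
E
```

```text
tcp [0.528  0.2443 0.0909] need units [-0.02 -0.03 -0.06] rotvec [-0.0012  0.0017 -0.0029] t 11.15 F [-0.9 -0.3  0.1] w 39.2
```

Request:
apply_moves([
  [[40,0,-0.02,-0.05,0,0,0],[25,0,0,0,0,0,0],[25,0,0,0,0,0,0],[25,0,0,0,0,0,0],[10,0,0,0,0,0,0],[0,0,0,0,0,0,0],[0,0,0,0,0,0,0],[0,0,0,0,0,0,0]],
])

```text
time_s: 11.82
tcp_pos: [0.5286, 0.2442, 0.0909]
ee_rot: [[-0.993, 0.117, 0.004], [0.117, 0.993, 0.003], [-0.004, 0.003, -1.0]]
wrist_force: [0.7, 0.0, -0.2]
gripper_width: 0.205
```

```bash
python3 - <<'E'
from h import *
from station import *
st=sense();need(st,[.5274,.2436,.0895],Rtool(-186.9));print(st["moment"])
E
```

```text
tcp [0.5286 0.2442 0.0909] need units [-0.05 -0.02 -0.06] rotvec [-0.003   0.0039 -0.003 ] t 11.8167 F [ 0.7  0.  -0.2] w 17.8
[ 0.0555757  -0.14464772 -0.01816349]
```

Gripped at 17.8 mm, which matches the 18 mm handle. Now a straight lift, slow at first.

Request:
apply_moves([
  [[0,0,0,0.2,0,0,0],[0,0,0,0.3,0,0,0],[0,0,0,0.4,0,0,0],[0,0,0,0.4,0,0,0],[0,0,0,0.4,0,0,0],[0,0,0,0.5,0,0,0],[0,0,0,0.5,0,0,0],[0,0,0,0.5,0,0,0],[0,0,0,0.4,0,0,0],[0,0,0,0.2,0,0,0],[0,0,0,0,0,0,0],[0,0,0,0,0,0,0]],
])

```text
time_s: 12.82
tcp_pos: [0.5275, 0.2434, 0.1989]
ee_rot: [[-0.993, 0.118, 0.006], [0.118, 0.993, 0.006], [-0.005, 0.006, -1.0]]
wrist_force: [-0.0, -0.2, -1.1]
gripper_width: 0.203
```

```bash
cat >>ov.py <<'E'
def kfromtool(st,gx=-.040,dz=0):
    "knife pose assuming jaws aligned, grasp at knife x gx; tool x = -knife x"
    R=st["ee_rot"]@np.diag([-1,1,-1.]);
    g=st["tcp_pos"]-st["ee_rot"][:,2]*.011
    return (R,g-R@np.array([gx,0,.0305+dz]))
E
python3 - <<'E'
from ov import *
from station import *
st=sense();need(st,[.5274,.2436,.28],Rtool(-186.9));print(st["moment"])
s=capture("scene");t=capture("top");pickle.dump((st,s,t),open("l1.pkl","wb"))
T=kfromtool(st)
ov(s,(310,105,450,250),5.5,knife(T),"pics/ov8.png")
ov(t,(215,130,315,285),3.8,knife(T),"pics/ov9.png")
E
```

```text
tcp [0.5275 0.2434 0.1989] need units [-0.    0.01  3.24] rotvec [-0.0056  0.0062 -0.0019] t 12.8167 F [-0.  -0.2 -1.1] w 17.7
[-0.01513355 -0.07753829  0.04367346]
```

View pics/ov8.png

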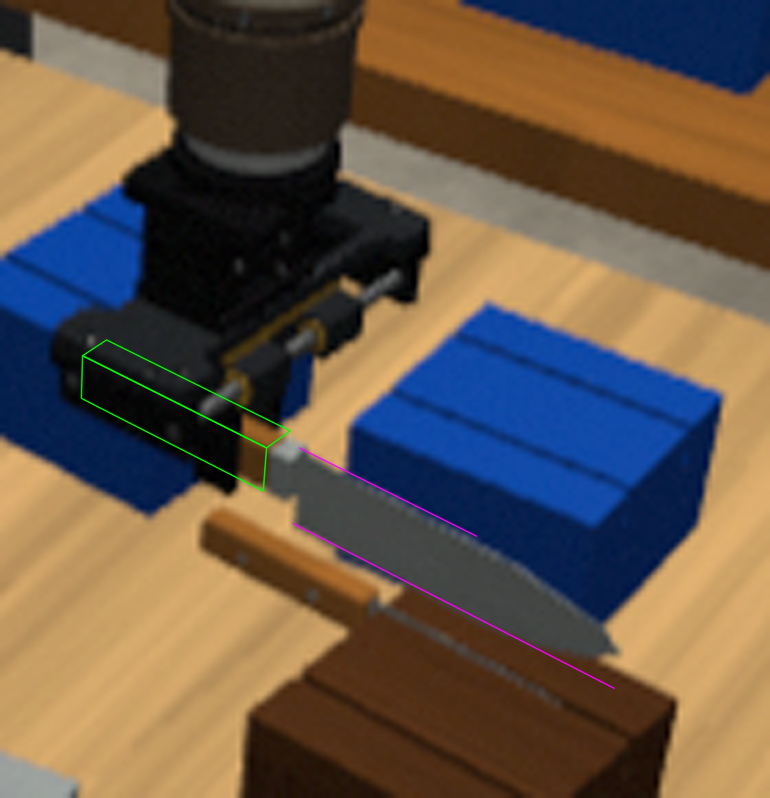

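View pics/ov9.png

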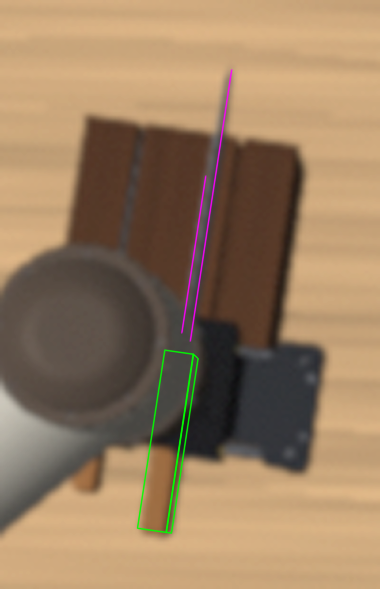

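The knife is out, and the model overlay coincides with it, so it is level and hasn't slipped. I raise it and carry it across.

Request:
apply_moves([
  [[0,0,0,0.3,0,0,0],[0,0,0,0.5,-0.004,0.005,0],[0,0,0,0.6,0,0,0],[0,0,0,0.6,0,0,0],[0,0,0,0.6,0,0,0],[0,0,-0.1,0.4,0,0,0],[0,-0.03,-0.25,0.2,0,0,0],[0,-0.06,-0.4,0,0,0,0.005],[0,-0.08,-0.55,0,0,0,0.008],[0,-0.1,-0.7,0,0,0,0.01],[0,-0.12,-0.8,0,0,0,0.01],[0,-0.12,-0.8,0,0,0,0.01]],
])

```text
time_s: 13.92
tcp_pos: [0.5094, 0.1472, 0.2738]
ee_rot: [[-0.997, 0.07, -0.016], [0.07, 0.998, -0.011], [0.016, -0.012, -1.0]]
wrist_force: [-0.2, -0.3, -2.0]
gripper_width: 0.203
```

```bash
python3 - <<'E'
from h import *
from station import *
st=sense();need(st,[.459,-.2138,.28],Rtool(-174.45));
E
```

```text
tcp [0.5094 0.1472 0.2738] need units [ -2.01 -14.44   0.25] rotvec [ 0.012  -0.0156  0.1666] t 13.9167 F [-0.2 -0.3 -2. ] w 17.7
```

Request:
apply_moves([
  [[0,-0.11,-0.8,0.05,0.004,-0.005,0.009],[0,-0.11,-0.8,0.05,0.004,-0.005,0.009],[0,-0.11,-0.8,0.05,0.004,-0.005,0.009],[0,-0.11,-0.8,0.05,0,0,0.009],[0,-0.11,-0.8,0.05,0,0,0.009],[0,-0.11,-0.8,0,0,0,0.009],[0,-0.11,-0.8,0,0,0,0.009],[0,-0.11,-0.8,0,0,0,0.009],[0,-0.11,-0.8,0,0,0,0.009],[0,-0.11,-0.7,0,0,0,0.009],[0,-0.11,-0.6,0,0,0,0.009],[0,-0.11,-0.5,0,0,0,0.009]],
])

```text
time_s: 14.92
tcp_pos: [0.4591, -0.1003, 0.2689]
ee_rot: [[-0.999, -0.04, -0.026], [-0.04, 0.999, -0.005], [0.026, -0.004, -1.0]]
wrist_force: [0.7, -0.3, -1.4]
gripper_width: 0.206
```

```bash
python3 - <<'E'
from h import *
from station import *
st=sense();need(st,[.459,-.2138,.28],Rtool(-174.45));
E
```

```text
tcp [ 0.4591 -0.1003  0.2689] need units [-0.   -4.54  0.44] rotvec [ 0.0059 -0.0254  0.0572] t 14.9167 F [ 0.7 -0.3 -1.4] w 18.0
```

Request:
apply_moves([
  [[0,0,-0.6,0.1,0.002,-0.008,0.01],[0,0,-0.6,0.1,0.002,-0.008,0.01],[0,0,-0.6,0.1,0.002,-0.008,0.01],[0,0,-0.6,0.1,0,0,0.01],[0,0,-0.6,0,0,0,0.01],[0,0,-0.5,0,0,0,0],[0,0,-0.4,0,0,0,0],[0,0,-0.2,0,0,0,0],[0,0,0,0,0,0,0],[0,0,0,0,0,0,0]],
])

```text
time_s: 15.75
tcp_pos: [0.4452, -0.2141, 0.2711]
ee_rot: [[-0.996, -0.085, -0.02], [-0.085, 0.996, 0.003], [0.019, 0.005, -1.0]]
wrist_force: [-0.2, 1.3, -0.9]
gripper_width: 0.2
```

```bash
python3 - <<'E'
from ov import *
from station import *
st=sense();need(st,[.459,-.2138,.28],Rtool(-174.45));
s=capture("scene");t=capture("top");pickle.dump((st,s,t),open("l2.pkl","wb"))
T=kfromtool(st);TS=(Rz(5.55),np.array([.5038,-.2094,0]))
ov(s,(160,205,340,345),4.3,knife(T)+sharp(TS),"pics/ov10.png")
ov(t,(380,120,500,290),3.4,knife(T)+sharp(TS),"pics/ov11.png")
E
```

```text
tcp [ 0.4452 -0.2141  0.2711] need units [0.55 0.01 0.36] rotvec [-0.0031 -0.0198  0.0121] t 15.75 F [-0.2  1.3 -0.9] w 17.4
```

View pics/ov10.png

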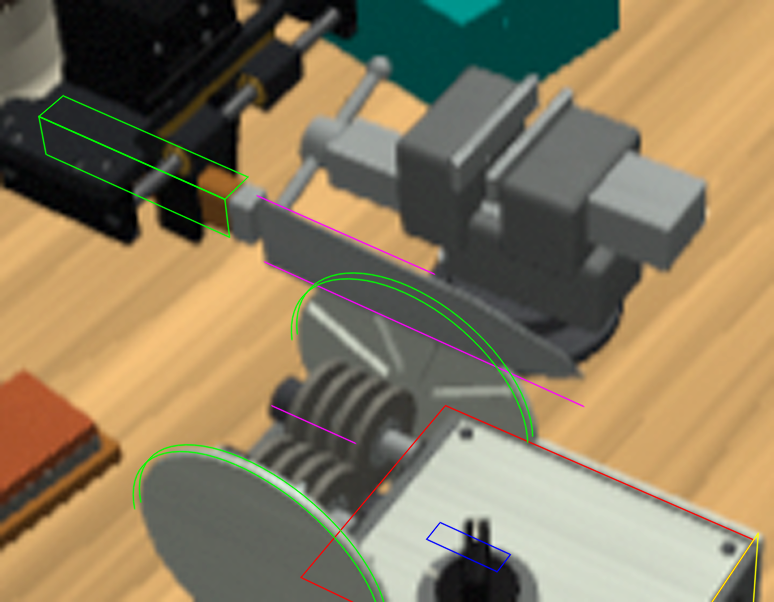

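View pics/ov11.png

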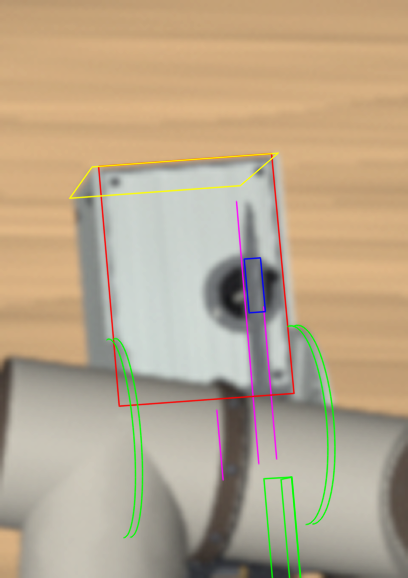

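```bash
cat > bl.py <<'E'
from ov import *
def blade(st,s,gx=-.04):
    R,o=kfromtool(st,gx)
    W=cloud(s); L=(W-o)@R
    m=(L[...,0]>.008)&(L[...,0]<.12)&(abs(L[...,1])<.02)&(L[...,2]>.005)&(L[...,2]<.040)
    m=cv2.erode(m.astype(np.uint8),np.ones((3,3)))>0
    l=L[m]
    A=np.c_[l[:,0],l[:,2],np.ones(len(l))]
    k=np.ones(len(l),bool)
    for _ in range(5):
        c=np.linalg.lstsq(A[k],l[k,1],rcond=None)[0]; r=l[:,1]-A@c; k=abs(r)<2.5*np.std(r[k])
    print("n",k.sum(),"std mm",np.std(r[k])*1e3,"yaw deg",np.degrees(c[0]).round(2),"roll slope deg(y per z)",np.degrees(c[1]).round(2),"y at x=0,z=0 mm",c[2]*1e3,"y at 50,20",1e3*(c@[.05,.02,1]))
    # silhouettes of blade: z range per x
    m=(L[...,0]>-.02)&(L[...,0]<.2)&(abs(L[...,1]-c[0]*L[...,0]-c[1]*L[...,2]-c[2])<.006)&(L[...,2]>-.02)&(L[...,2]<.06)
    l=L[m]*1e3
    for x in(5,20,35,50,70,90,120,150):
        q=l[abs(l[:,0]-x)<3][:,2]; print(x,q.min().round(1),q.max().round(1),end=" | ")
    print("xmin(blade low part)",l[(l[:,2]<14)][:,0].min(), "xmax",l[:,0].max())
E
python3 - <<'E'
from bl import *
for f in("l1.pkl","l2.pkl"):
    st,s,t=load(f); blade(st,s)
E
```

```text
n 274 std mm 1.7820665047256816 yaw deg -0.65 roll slope deg(y per z) -4.39 y at x=0,z=0 mm 2.7846805978899543 y at 50,20 0.6876025685487075
5 -1.5 42.7 | 20 0.2 42.0 | 35 -0.1 42.5 | 50 -2.3 43.0 | 70 -1.5 40.8 | 90 0.3 37.2 | 120 0.1 37.3 | 150 6.0 36.9 | xmin(blade low part) -2.932022736060456 xmax 178.83597801194296
n 372 std mm 1.1292163210342852 yaw deg -0.65 roll slope deg(y per z) -3.67 y at x=0,z=0 mm 1.9794588840971574 y at 50,20 0.12715347133008095
5 -1.5 45.9 | 20 0.0 42.6 | 35 -1.4 44.5 | 50 -1.1 42.5 | 70 0.1 40.9 | 90 -0.8 39.5 | 120 1.3 40.8 | 150 6.8 34.7 | xmin(blade low part) -6.020992281938274 xmax 176.1359929613946
```

```bash
python3 - <<'E'
from ov import *
st,s,t=load("l2.pkl"); st1,s1,t1=load("l1.pkl")
T=kfromtool(st);T1=kfromtool(st1)
B=[(5,0,44),(100,0,44)];E=[(5,0,0),(178,0,0)]
f=lambda T:[(T,B,(0,255,0),False),(T,E,(255,0,255),False)]
ov(t,(435,170,480,250),7,f(T),"pics/a.png");ov(t,(435,170,480,250),7,[],"pics/b.png")
ov(t1,(250,140,295,230),7,f(T1),"pics/c.png");ov(t1,(250,140,295,230),7,[],"pics/d.png")
a,b,c,d=[cv2.imread(f"pics/{k}.png") for k in "abcd"]
h=560
cv2.imwrite("pics/cmp.png",cv2.resize(np.hstack([a[:h],b[:h],c[:h],d[:h]]),None,fx=.63,fy=.63*1.0))
print(-t["R"].T@t["t"])
E
```

```text
[0.42256226 0.081857   1.38460615]
```

View pics/cmp.png

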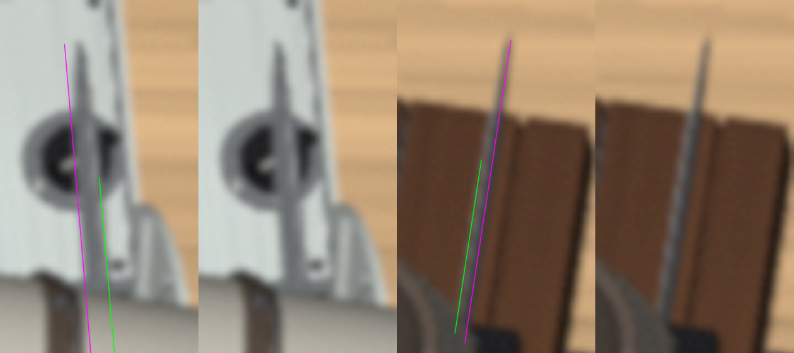

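```bash
python3 - <<'E'
from bl import *
def fit(l):
    A=np.c_[l[:,0],l[:,2],np.ones(len(l))];k=np.ones(len(l),bool)
    for _ in range(6):
        c=np.linalg.lstsq(A[k],l[k,1],rcond=None)[0]; r=l[:,1]-A@c; k=abs(r)<2.5*np.std(r[k])+1e-5
    return k.sum(),(np.std(r[k])*1e3).round(2),np.degrees(c[:2]).round(2),(c[2]*1e3).round(2)
st,s,t=load("l2.pkl")
TS=(Rz(5.55),np.array([.5038,-.2094,0]))
L=(cloud(s)-TS[1])@TS[0]
m=(abs(L[...,1]+.071)<.008)&(L[...,0]>-.04)&(L[...,0]<.2)&(L[...,2]>.03)&(L[...,2]<.10)
print("cheek",fit(L[m]))
s0=load("scene0.pkl");L=(cloud(s0)-TS[1])@TS[0]
m=(abs(L[...,1]+.071)<.008)&(L[...,0]>-.04)&(L[...,0]<.2)&(L[...,2]>.03)&(L[...,2]<.10)
print("cheek0",fit(L[m]))
m=(abs(L[...,1]+.071)<.008)&(L[...,0]>-.02)&(L[...,0]<.04)&(L[...,2]>.13)&(L[...,2]<.18)
print("lobe0",fit(L[m]))
for f in("l1.pkl","l2.pkl"):
    st,s,t=load(f);R,o=kfromtool(st)
    for nm,c in(("s",s),("t",t)):
        L=(cloud(c)-o)@R
        for lim in (.008,.012,.02):
            m=(L[...,0]>.005)&(L[...,0]<.11)&(abs(L[...,1])<lim)&(L[...,2]>.002)&(L[...,2]<.044)
            print(f,nm,lim,fit(L[m]))
E
```

```text
cheek (np.int64(1631), np.float64(1.14), array([ 0.13, -0.15]), np.float64(-69.79))
cheek0 (np.int64(1644), np.float64(1.08), array([ 0.1 , -0.08]), np.float64(-69.8))
lobe0 (np.int64(329), np.float64(1.0), array([0.07, 0.01]), np.float64(-69.94))
l1.pkl s 0.008 (np.int64(435), np.float64(1.82), array([-0.46, -1.9 ]), np.float64(1.59))
l1.pkl s 0.012 (np.int64(435), np.float64(1.82), array([-0.46, -1.9 ]), np.float64(1.59))
l1.pkl s 0.02 (np.int64(435), np.float64(1.82), array([-0.46, -1.9 ]), np.float64(1.59))
l1.pkl t 0.008 (np.int64(107), np.float64(0.65), array([-0.51,  0.41]), np.float64(-1.45))
l1.pkl t 0.012 (np.int64(107), np.float64(0.65), array([-0.51,  0.41]), np.float64(-1.45))
l1.pkl t 0.02 (np.int64(107), np.float64(0.65), array([-0.51,  0.41]), np.float64(-1.45))
l2.pkl s 0.008 (np.int64(565), np.float64(1.18), array([-0.6 , -1.09]), np.float64(1.02))
l2.pkl s 0.012 (np.int64(565), np.float64(1.18), array([-0.6 , -1.09]), np.float64(1.02))
l2.pkl s 0.02 (np.int64(565), np.float64(1.18), array([-0.6 , -1.09]), np.float64(1.02))
l2.pkl t 0.008 (np.int64(152), np.float64(0.72), array([-0.48, -0.32]), np.float64(1.2))
l2.pkl t 0.012 (np.int64(152), np.float64(0.72), array([-0.48, -0.32]), np.float64(1.2))
l2.pkl t 0.02 (np.int64(152), np.float64(0.72), array([-0.48, -0.32]), np.float64(1.2))
```

Request:
apply_moves([
  [[0,0.3,0,0,-0.002,-0.01,0.01],[0,0.3,0,0,-0.002,-0.01,0.01],[0,0.05,0,0,0,0,0],[0,0,0,0,0,0,0],[0,0,0,0,0,0,0]],
])

```text
time_s: 16.27
tcp_pos: [0.4645, -0.2116, 0.2716]
ee_rot: [[-0.994, -0.112, 0.004], [-0.112, 0.994, -0.001], [-0.004, -0.002, -1.0]]
wrist_force: [0.0, 0.2, -2.3]
gripper_width: 0.204
```

```bash
python3 - <<'E'
from h import *
from station import *
st=sense();need(st,[.461,-.2138,.1755],Rtool(-173.9));
E
```

```text
tcp [ 0.4645 -0.2116  0.2716] need units [-0.14 -0.09 -3.84] rotvec [ 0.0015  0.0039 -0.0054] t 16.2667 F [ 0.   0.2 -2.3] w 17.8
```

Descend to about 30 mm above the target, then check.

Request:
apply_moves([
  [[0,-0.12,-0.07,-0.2,0.001,0.002,-0.005],[0,0,0,-0.4,0,0,0],[0,0,0,-0.4,0,0,0],[0,0,0,-0.4,0,0,0],[0,0,0,-0.4,0,0,0],[0,0,0,-0.4,0,0,0],[0,0,0,-0.3,0,0,0],[0,0,0,-0.1,0,0,0],[0,0,0,0,0,0,0],[0,0,0,0,0,0,0]],
])

```text
time_s: 17.1
tcp_pos: [0.4581, -0.2131, 0.1982]
ee_rot: [[-0.994, -0.105, -0.003], [-0.105, 0.994, 0.001], [0.003, 0.002, -1.0]]
wrist_force: [-0.3, 0.3, -0.6]
gripper_width: 0.202
```

```bash
python3 - <<'E'
from bl import *
from station import *
st=sense();need(st,[.461,-.2138,.1755],Rtool(-173.9));
s=capture("scene");t=capture("top");pickle.dump((st,s,t),open("l3.pkl","wb"))
blade(st,s,-.037)
E
```

```text
tcp [ 0.4581 -0.2131  0.1982] need units [ 0.12 -0.03 -0.91] rotvec [-0.0014 -0.0029  0.0015] t 17.1 F [-0.3  0.3 -0.6] w 17.6
n 305 std mm 1.0500042435764152 yaw deg -0.64 roll slope deg(y per z) -3.22 y at x=0,z=0 mm 1.727188219664237 y at 50,20 0.04053487360934768
5 -3.1 45.4 | 20 -0.5 43.1 | 35 -5.5 42.9 | 50 0.5 42.4 | 70 -3.9 41.4 | 90 0.1 42.6 | 120 0.4 42.0 | 150 4.9 37.2 | xmin(blade low part) 1.6748639015636027 xmax 180.62001859490988
```

Request:
apply_moves([
  [[0,0.1,-0.03,-0.2,-0.001,-0.003,0.001],[0,0,0,-0.25,0,0,0],[0,0,0,-0.25,0,0,0],[0,0,0,-0.15,0,0,0],[0,0,0,0,0,0,0],[0,0,0,0,0,0,0],[0,0,0,0,0,0,0]],
])

```text
time_s: 17.78
tcp_pos: [0.462, -0.2141, 0.1765]
ee_rot: [[-0.994, -0.106, 0.005], [-0.106, 0.994, -0.001], [-0.004, -0.001, -1.0]]
wrist_force: [-0.7, 0.0, -1.9]
gripper_width: 0.205
```

```bash
python3 - <<'E'
from bl import *
from station import *
st=sense();need(st,[.461,-.2138,.1755],Rtool(-173.9));
s=capture("scene");t=capture("top");pickle.dump((st,s,t),open("l4.pkl","wb"))
blade(st,s,-.037)
def fit(l):
    A=np.c_[l[:,0],l[:,2],np.ones(len(l))];k=np.ones(len(l),bool)
    for _ in range(6):
        c=np.linalg.lstsq(A[k],l[k,1],rcond=None)[0]; r=l[:,1]-A@c; k=abs(r)<2.5*np.std(r[k])+1e-5
    return k.sum(),(np.std(r[k])*1e3).round(2),np.degrees(c[:2]).round(2),(c[2]*1e3).round(2)
TS=(Rz(5.55),np.array([.5038,-.2096,0]))
for nm,c in(("s",s),("t",t)):
    L=(cloud(c)-TS[1])@TS[0]
    m=(L[...,0]>.0)&(L[...,0]<.11)&(abs(L[...,1])<.012)&(L[...,2]>.16)&(L[...,2]<.199)
    l=L[m]; l=l-[0,0,.155]
    print(nm,"blade in sharpener frame",fit(l))
T=kfromtool(st,-.037)
h=lambda p:(TS[0].T@(T[1]+T[0]@np.array(p)-TS[1])*1e3).round(1)
print("tool-based heel",h([0,0,0]),"edge@100",h([.1,0,0]))
it=knife(T)+sharp(TS)
ov(s,(160,235,340,375),4.3,it,"pics/ov12.png");ov(s,(160,235,340,375),4.3,[],"pics/p12.png")
ov(t,(380,140,500,290),4,it,"pics/ov13.png");ov(t,(380,140,500,290),4,[],"pics/p13.png")
E
```

```text
tcp [ 0.462  -0.2141  0.1765] need units [-0.04  0.01 -0.04] rotvec [0.0005 0.0045 0.0001] t 17.7833 F [-0.7  0.  -1.9] w 17.8
n 265 std mm 1.137269185774653 yaw deg -0.69 roll slope deg(y per z) -4.61 y at x=0,z=0 mm 2.346831139421309 y at 50,20 0.1377614294539491
5 -18.7 44.8 | 20 -2.4 42.6 | 35 1.5 43.9 | 50 -3.5 41.1 | 70 0.1 41.4 | 90 -1.5 41.5 | 120 0.7 40.4 | 150 8.5 34.1 | xmin(blade low part) -8.958880210840897 xmax 179.85468771583533
s blade in sharpener frame (np.int64(509), np.float64(1.21), array([-0.01, -1.45]), np.float64(1.01))
t blade in sharpener frame (np.int64(133), np.float64(0.74), array([ 0.42, -0.2 ]), np.float64(0.3))
tool-based heel [-4.900e+00 -1.000e-01  1.571e+02] edge@100 [ 95.1   0.9 157.6]
```

View pics/ov12.png

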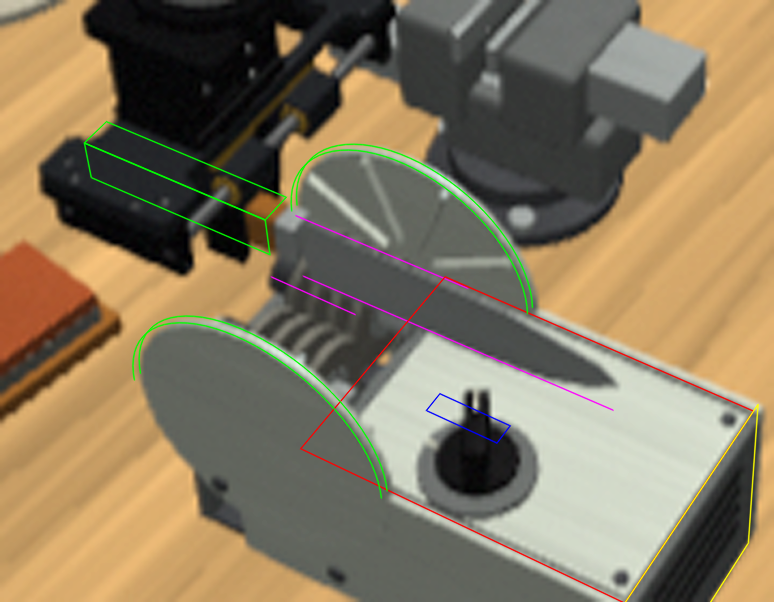

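View pics/ov13.png

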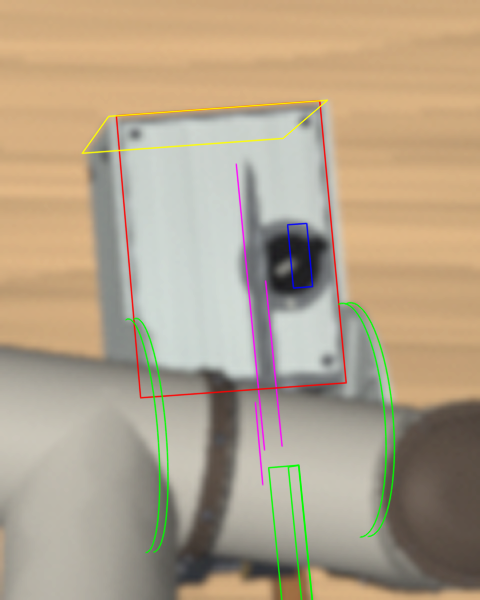

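View pics/p12.png

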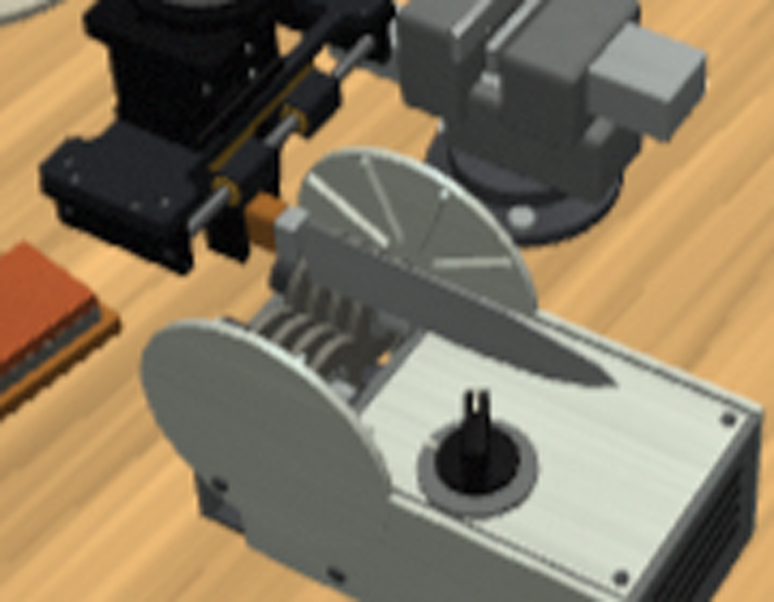

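```bash
python3 - <<'E'
from bl import *
st1,s1,t1=load("l1.pkl");st4,s4,t4=load("l4.pkl");s0=load("scene0.pkl")
TB=(Rz(-6.9),np.array([.6539,.2637,0]))
TK=(Rz(-6.9),TB[1]+TB[0]@[-.083,-.035,.070])
out=[]
for T,c in((TK,s0),(kfromtool(st1,-.037),s1),(kfromtool(st4,-.037),s4)):
    k=3.5 # px/mm, x -20..195, z -15..60
    src=np.float32([proj(c,T[0]@np.array(p)+T[1]) for p in((-.02,0,.06),(.195,0,.06),(.195,0,-.015),(-.02,0,-.015))])
    dst=np.float32([(0,0),(215*k,0),(215*k,75*k),(0,75*k)])
    im=cv2.warpPerspective(np.ascontiguousarray(c["pixels"][:,:,::-1]),cv2.getPerspectiveTransform(src,dst),(int(215*k),int(75*k)),flags=cv2.INTER_CUBIC)
    im=np.clip(im*1.4,0,255).astype(np.uint8)
    for z in(0,44): cv2.line(im,(0,int((60-z)*k)),(760,int((60-z)*k)),(0,255,255),1)
    for x in(0,180): cv2.line(im,(int((x+20)*k),0),(int((x+20)*k),262),(0,255,255),1)
    out.append(im[:200+62])
im=np.vstack(out); cv2.imwrite("pics/rect.png",cv2.resize(im,None,fx=.76,fy=.76)); print(im.shape)
E
```

```text
(786, 752, 3)
```

View pics/rect.png

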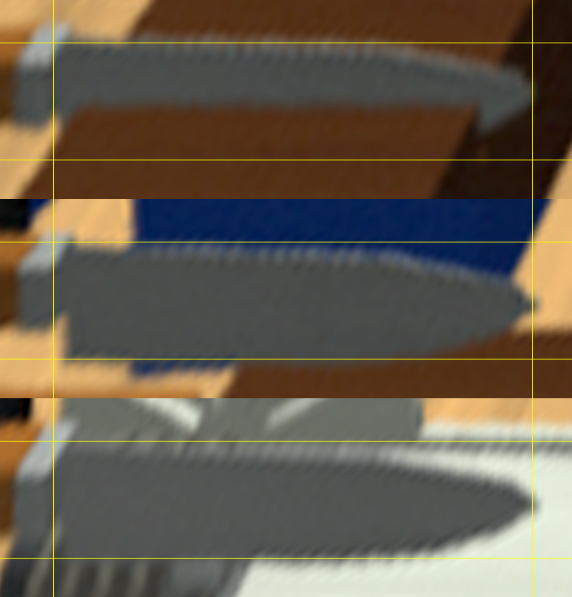

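Request:
apply_moves([
  [[0,0,0,-0.04,0,0,0],[0,0,0,0,0,0,0],[0,0,0,0,0,0,0],[0,0,0,0,0,0,0]],
])

```text
time_s: 18.22
tcp_pos: [0.4626, -0.2142, 0.1763]
ee_rot: [[-0.994, -0.106, 0.007], [-0.106, 0.994, -0.001], [-0.006, -0.002, -1.0]]
wrist_force: [0.1, -0.2, -1.5]
gripper_width: 0.205
```

```bash
python3 - <<'E'
from bl import *
from station import *
st=sense();need(st,[.461,-.2138,.1755],Rtool(-173.9)); print(st["joint_velocities"].round(2))
t=capture("top");s=capture("scene"); st=sense();need(st,[.461,-.2138,.1755],Rtool(-173.9)); cv2.imwrite("pics/fin.png",t["pixels"][:,:,::-1]);cv2.imwrite("pics/fins.png",s["pixels"][:,:,::-1])
E
```

```text
tcp [ 0.4626 -0.2142  0.1763] need units [-0.06  0.02 -0.03] rotvec [ 0.0009  0.0066 -0.    ] t 18.2167 F [ 0.1 -0.2 -1.5] w 17.8
[-0.01 -0.13  0.02 -0.04  0.01  0.01]
tcp [ 0.4626 -0.2142  0.1764] need units [-0.07  0.02 -0.03] rotvec [ 0.001   0.0067 -0.0001] t 18.3167 F [-0.2  1.3 -1.5] w 18.0
```

View pics/fins.png

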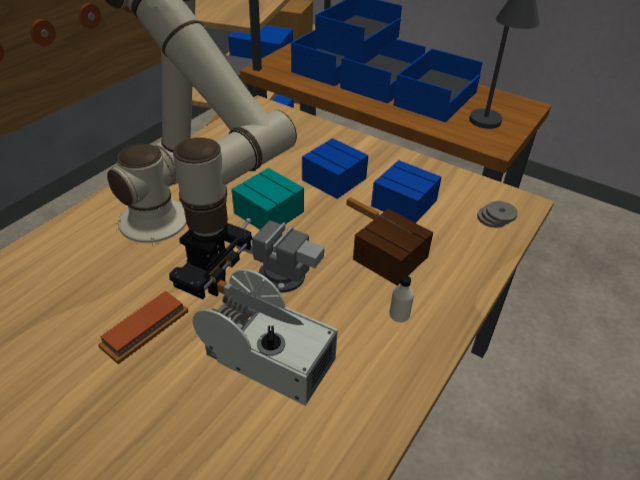

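```bash
python3 -c "
from station import *
print(finish_job())"
```

```text
the job is handed in; nothing more can be done
None
```

The job is handed in at about 18.3 s of the 58 s allowed, with the arm still holding the cook's knife over the gap between the wheels. No verdict was reported.

- **Selector:** I gripped the bar and turned it 60° clockwise until the wrist moment rose to 0.5 N m at the second stop. It stayed there after I let go, as the picture showed.
- **Carry:** I lifted the cook's knife from the dark brown block by its handle. It crossed with its edge at about 0.25 m, above the vise (jaw tops 0.147 m) and the cheeks (tops 0.190 m). The wrist force readings showed no contact.
- **Hover:**
  - The edge is about 156 mm above the bench, roughly 11 mm over the wheel tops.
  - The heel is about 4 mm in front of the middle of the wheels.
  - The blade is in line with the gap within about 0.5°. It looks level to about 0.5°, but the heel end of the edge was hidden by the wheels in the last view.
- **Bystanders:** in the last scene picture the whetstone, oil bottle and filleting knife look unmoved.

**Where the checks disagreed:**
- **Sideways centring:** one camera put the blade about 1 mm to one side of centre and the other about 1 mm to the other, so I took the middle.
- **Sideways lean:** depth fits from the scene camera ranged from about 1° to 4.6°, while the top camera showed about 0°. I made no correction for it.

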